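Centre the pudding jar on the bench scale and take its weight

ROBOT

A 7-joint arm with a two-finger parallel gripper is mounted at the origin on the work surface. World frame = base frame: x ahead of the robot, y to its left, z up, the work surface at z = 0. Lengths are in m, angles in rad, forces in N, time in s.
With the tool pointing down it reaches from about 0.425 to 0.875 m from the base axis. Payload 4.7 kg.
Tool frame: the origin (TCP) lies at the very end of the fingers, on their centre line; the grasp point (between the pads) lies 19 mm behind it; z points along the fingers, y is the line along which they close (so a half turn about z gives the same grasp; the last joint's range is limited). The gripper opens to 87 mm and grips with 3 to 60 N. Pads are 19 mm wide; open, the fingers measure 117 mm over their backs; the gripper's body (75 mm by 190 mm) begins 51 mm behind the grasp point.
Start: joints at [-1.288, 0.321, -0.07, 1.45, 0.023, 1.371, -0.057], TCP at [0.173, 0.627, 0.223] pointing down, gripper open.
Joint ranges: [-2.86, 2.86], [-0.3, 2.09], [-1.38, 1.24], [0.06, 2.45], [-1.56, 4.7], [0.09, 2.05], [-2.69, 2.69]. Speed limits (rad/s): [2.57, 2.57, 3.14, 3.14, 3.14, 3.14, 3.14].

INTERFACE

Orientations are given as a rotation vector (axis times angle).
In Python, from bench import ctrl, imaging, ticket gives the robot as it stands.
- The arm moves only by the tool jog_arm, never from a script. Its argument "rows" is text: rows parted by semicolons, each of 7 numbers parted by spaces: the shift along the tool's x, y, z in cm, then the turn, a rotation vector about the tool's x, y, z in rad, then the closure, from -1 (fully open) to 1 (shut), so that 0 is half open. A call has 1 to 5 rows; each row shifts and turns the commanded pose from where the row before left it, along the tool's axes as they then stand; what a row does not reach is not made up. A row lasts 1/8 s, in which the tool goes at most 62.5 mm and 10.7 degrees, less where a joint would pass 70% of its speed; a pose out of reach is approached as far as the arm can. A call with a gripper value outside its range is refused whole. The fingers move at their own pace and stop on an object; "force" is the grip in N (left out, the last holds). Time passes only in rows, so rows that do not move let the fingers close. It gives the time, the measured TCP pose, the force, the opening and the grip force at its end, in the units of the state.
- ctrl.get_state(): the state, without advancing time (a new reading comes with each control period).
- imaging.get_image(name): name is "scene" or "top" or "wrist"; returns a dict with "img" (480x640x3 uint8, blue, green, red), "vertical_fov" (degrees; the focal length in pixels is half the picture's height over the tangent of half this angle, whatever the lens; pixels are square), "cx", "cy" (the principal point, pixels), "k1" (the pictures are not rectified: a ray, as slopes to the right and down, at radius r is drawn at 1 + k1 r^2 times it, then the intrinsics apply), "origin" and "orientation" of the camera in the world. Camera axes: x right, y down, z forward; pixel columns grow to the right and rows downward; lengths in m; the calibration is good to about 2 mm. A picture is of the moment at which its call begins. There is no depth.
- ticket.close_job(): hands the job in; it is judged then, once.
The state is a dict: "time": time; "joint_positions": joint angles; "qd": joint speeds; "joint_torque": joint torques, N m; "position": TCP position; "tool_rot": TCP orientation; "ft_force": force on the tool from outside, world axes, zero at the start; "torque": the same for the moment, N m; "grip_width": opening from 0.0 (shut) to 1.0 (fully open); "grip_force": force on a finger pad.
Only numpy, scipy, OpenCV 4.12 (cv2) and the standard library are available. Lean on these libraries where they do the work, as an engineer would, in place of code of your own. Each camera call takes 0.05 s, during which the arm holds its last target. There are 200 camera calls.

TASK

The filled pudding jar stands off-centre on the bench scale's round pan. Without pinching, lifting or tipping it, nudge it with light, low fingertip taps until it stands still in the middle of the pan, so that seen from straight above the blue ring shows all the way round it. Only then press the scale's green key right down to take the weight, let it come up again, and leave the other things on the table where they are.

Things in the scene. Friction and masses are not known exactly. Their poses are not given: they have to be found in the camera images.
- jar: the pudding jar on the scale: glass, brown caramel below and yellow custard above; 62 mm across at its widest (the belly, 22 mm above its underside), 58 mm tall, standing on a narrow foot only 36 mm across, flat red lid 55 mm across; about 0.17 kg. It slides when pushed gently at the belly, rocks and may tip when pushed near the lid or hit hard. Origin: centre of its underside, z up along its axis
- pan_center (a point): centre of the top face of the scale's round steel pan (112 mm across, 58 mm above the table, fixed). A blue ring, 74 mm inside and 78 mm outside diameter, is printed round it. The pan overhangs the scale's white housing, whose top is 40 mm above the table
- scale: the bench scale, fixed to the table: white housing 240 x 170 mm. Origin at table height straight below the pan's centre; its x axis points away from the keypad: the housing reaches from x = -157 to 83 mm and y = -85 to 85 mm. The keypad with dark display lies at x = -148 to -86 mm
- green_key_top (a point): centre of the top face of the scale's round green key, 24 mm across; it stands 6 mm proud of the housing, 46 mm above the table; at x = -117, y = -54 mm in the scale's frame. Pressed straight down
- green_key (a joint): travel of the green key in m: 0 up, 0.0035 fully down; springs back; about 3.5 N holds it fully down
- spare_jar_1: a second jar of the same kind, on the table beside the scale, not to be moved: 62 mm across at its widest (the belly, 22 mm above its underside), 58 mm tall, standing on a narrow foot only 36 mm across, flat red lid 55 mm across; origin centre of its underside
- spare_jar_2: a third jar of the same kind and size, on the table beside the scale, not to be moved; origin centre of its underside
- tape_roll: roll of golden packing tape lying flat beside the scale, 90 mm across, 24 mm high; origin centre of its underside
- marker: red marker pen with black cap, lying, 125 mm long, 20 mm high with its clip; origin under its middle, x along the pen
- calculator: grey desk calculator, 170 x 110 x 20 mm; origin centre of its underside
- cup_tower: tower of nested clear plastic cups, 92 mm across, 250 mm tall; origin centre of its underside
- tissue_box: white and yellow tissue box, 115 x 230 x 50 mm with a tissue standing 30 mm out of its top; origin centre of its underside
Not all that is in view belongs to the job. Leave any purple look-alike of the jar alone.

How it is judged:
By the outcome, as a careful person would: the job done as asked, in the order asked, and still so for the second after the job is handed in, with the robot touching nothing.
It also fails if it takes over 51 s, if anything falls off the work surface, if the arm or the gripper's body presses on something with over 40 N, if the wrist force passes 120 N, or if a joint passes its speed limit or range.

## Working session

There is one attempt and no reset: what is moved stays moved. The work goes in short steps, Python scripts to look and compute and a tool call to move; the robot and the scene stay as the last step left them, time stands still between calls to the robot, and variables do not carry over. Pictures are saved under pics/ and viewed, at most 10 in all, crops included, and the job is handed in when it is done.

Besides the shell and the picture viewer there is one more tool, called after "Emit:" as name(argument=value, ...) on one line, values as JSON. jog_arm: Moves the arm, as the interface text tells. Its arguments: {"type":"object","properties":{"rows":{"type":"string"},"force":{"type":"number"}},"required":["rows"]}

```bash
mkdir -p pics; cat > h.py <<'E'
import numpy as np, cv2
from scipy.spatial.transform import Rotation as R
from bench import ctrl, imaging, ticket
def cam(n):
    c=imaging.get_image(n); return c
def Rm(o):
    o=np.array(o,float)
    return o if o.shape==(3,3) else (R.from_rotvec(o).as_matrix() if o.size==3 else R.from_quat(o).as_matrix())
def f(c): return 240/np.tan(np.radians(c["vertical_fov"])/2)
def ray(c,u,v):
    K=np.array([[f(c),0,c["cx"]],[0,f(c),c["cy"]],[0,0,1]])
    p=cv2.undistortPoints(np.array([[[u,v]]],float),K,np.array([c["k1"],0,0,0.]))[0,0]
    return np.array(c["origin"]),Rm(c["orientation"])@np.array([p[0],p[1],1])
def onz(c,u,v,z):
    o,d=ray(c,u,v); return o+d*(z-o[2])/d[2]
def proj(c,P):
    q=Rm(c["orientation"]).T@(np.array(P,float)-np.array(c["origin"])); s=q[:2]/q[2]
    s=s*(1+c["k1"]*(s@s)); return s*f(c)+[c["cx"],c["cy"]]
E
python3 - <<'E'
from h import *
for n in("scene","top"):
    c=cam(n); cv2.imwrite(f"pics/{n}0.png",c["img"]); print(n,{k:v for k,v in c.items() if k!="img"})
s=ctrl.get_state();print(s)
E
```

```text
scene {'vertical_fov': 48.16923642243807, 'cx': 319.9992521451588, 'cy': 240.03460264560766, 'k1': -0.050326876167404146, 'origin': array([1.33067577, 0.50870181, 1.33403231]), 'orientation': array([-1.29940335, -2.38703273,  0.81119214])}
top {'vertical_fov': 46.109639755983814, 'cx': 321.79471405923937, 'cy': 241.13671833748788, 'k1': 0.023737935707449462, 'origin': array([0.3894911 , 0.00529903, 1.40973433]), 'orientation': array([-2.19391207,  2.16370381, -0.12217112])}
{'time': 0.1, 'joint_positions': array([-1.2878927 ,  0.32176512, -0.07009079,  1.45159867,  0.02257041,
        1.3707697 , -0.05689871]), 'qd': array([-7.70988801e-04, -1.97095051e-03, -1.48061742e-03, -2.99928728e-03,
        2.94080950e-04,  3.72337044e-05, -3.34555359e-04]), 'joint_torque': array([ 6.52625022e-05, -4.92569017e+01, -4.05430505e-01, -3.13403428e+01,
       -6.40499010e-02,  3.93344311e-02,  6.87605211e-05]), 'position': array([0.17252383, 0.62615933, 0.22153743]), 'tool_rot': array([-4.20895705e-01, -3.11309487e+00,  2.74200180e-03]), 'ft_force': array([-0.34757609,  0.21201838, -0.00869344]), 'torque': array([0.0116712 , 0.04948136, 0.01818954]), 'grip_force': 0.0, 'grip_width': 0.9986720788109222}
```

View pics/top0.png

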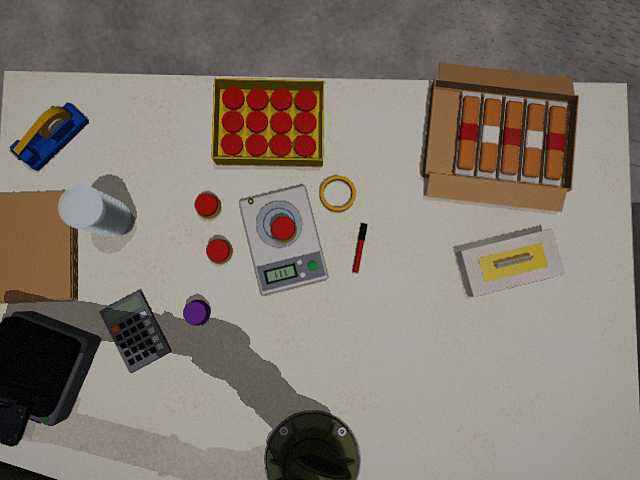

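View pics/scene0.png

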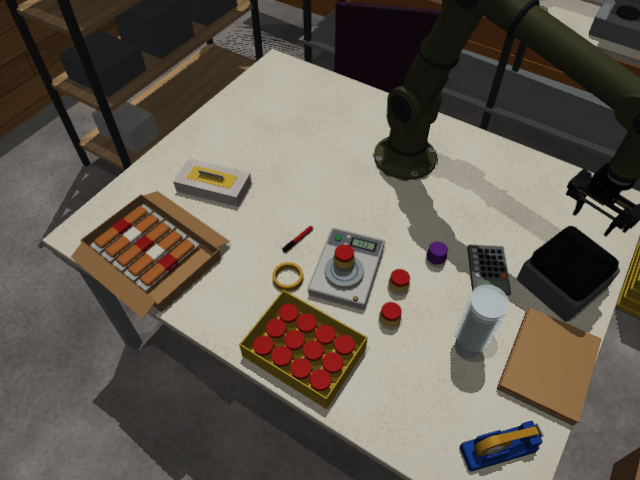

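```bash
cat >> h.py <<'E'
def blobs(m,minA=5):
    n,l,st,ce=cv2.connectedComponentsWithStats(m.astype(np.uint8)); return [(ce[i],st[i]) for i in range(1,n) if st[i][4]>=minA]
def hsv(c): return cv2.cvtColor(c["img"],cv2.COLOR_BGR2HSV)
def red(c):
    h=hsv(c); return ((h[...,0]<8)|(h[...,0]>172))&(h[...,1]>170)&(h[...,2]>60)
def green(c):
    h=hsv(c); return (h[...,0]>45)&(h[...,0]<85)&(h[...,1]>120)&(h[...,2]>60)
E
python3 - <<'E'
from h import *
c=cam("top");h=hsv(c)
for ce,st in blobs(red(c),30):
    print("red",ce.round(1),st,onz(c,*ce,.116).round(4),onz(c,*ce,.058).round(4))
for ce,st in blobs(green(c),10): print("green",ce.round(1),st,onz(c,*ce,.046).round(4))
# housing: white quad
roi=c["img"][170:310,230:340]
cv2.imwrite("pics/crop1.png",cv2.resize(roi,None,fx=5,fy=4.2857,interpolation=cv2.INTER_CUBIC) if 0 else cv2.resize(roi,None,fx=4.2,fy=4.2,interpolation=cv2.INTER_CUBIC))
b=(h[...,0]>95)&(h[...,0]<125)&(h[...,1]>50)
for ce,st in blobs(b,15): print("blue",ce.round(1),st)
E
```

```text
red [232.6  97.5] [222  87  22  22 375] [0.8519 0.2008 0.116 ] [0.8726 0.2095 0.058 ]
red [256.8 109.8] [246  88  23  44 736] [0.8233 0.1433 0.116 ] [0.8428 0.1495 0.058 ]
red [281.1  98.5] [271  88  21  22 372] [0.8516 0.0868 0.116 ] [0.8724 0.0905 0.058 ]
red [305.2 110.7] [295  89  22  44 742] [0.8232 0.0296 0.116 ] [0.8426 0.0307 0.058 ]
red [232.3 120.9] [222 110  22  22 367] [0.7954 0.2    0.116 ] [0.8136 0.2087 0.058 ]
red [280.6 133.3] [270 111  22  45 743] [0.7679 0.0865 0.116 ] [0.7848 0.0901 0.058 ]
red [468.7 131.4] [460 122  18  20 288] [ 0.7799 -0.3558  0.116 ] [ 0.7974 -0.372   0.058 ]
red [512.2 136.2] [504 127  18  20 281] [ 0.7698 -0.4581  0.116 ] [ 0.7869 -0.4789  0.058 ]
red [231.4 143.5] [221 133  22  22 377] [0.7415 0.2006 0.116 ] [0.7573 0.2094 0.058 ]
red [256.1 144.5] [246 133  21  23 368] [0.74   0.1431 0.116 ] [0.7557 0.1493 0.058 ]
red [555.9 141.2] [547 132  19  20 292] [ 0.7594 -0.5605  0.116 ] [ 0.776  -0.5859  0.058 ]
red [304.6 145.4] [294 135  22  22 373] [0.7399 0.0298 0.116 ] [0.7556 0.0309 0.058 ]
red [205.7 204.2] [195 194  22  22 392] [0.5972 0.2559 0.116 ] [0.6065 0.2671 0.058 ]
red [282.7 227.8] [271 217  24  23 428] [0.5449 0.0771 0.116 ] [0.5519 0.0803 0.058 ]
red [217.4 250.1] [207 239  22  23 403] [0.4913 0.2256 0.116 ] [0.4958 0.2355 0.058 ]
red [357.9 255.5] [353 240  11  33 173] [ 0.4833 -0.0971  0.116 ] [ 0.4876 -0.1016  0.058 ]
green [312.3 265.2] [308 261   9   9  67] [0.4634 0.0077 0.046 ]
green [ 45. 419.] [ 43 417   5   5  21] [0.0978 0.6229 0.046 ]
blue [ 51.6 139.8] [  10  102   79   69 1745]
blue [275.4 218.5] [263 207  33  32 101]
blue [ 23.2 408.9] [ 21 405   5   9  20]
blue [  8.6 419.8] [  0 406  22  29 142]
blue [ 19.  418.8] [ 15 414   9  11  28]
blue [  6.8 439. ] [  0 431  18  15  58]
blue [332.9 468.3] [329 466   8   7  15]
```

View pics/crop1.png

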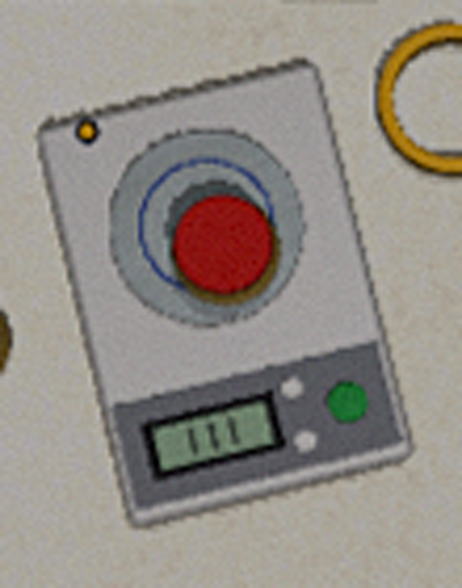

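```bash
cat >> h.py <<'E'
def pan(c):
    h=hsv(c); b=(h[...,0]>95)&(h[...,0]<125)&(h[...,1]>50)
    p0=proj(c,[.562,.088,.058]); v,u=np.nonzero(b); k=np.hypot(u-p0[0],v-p0[1])<35
    P=np.array([onz(c,a,b_,.058)[:2] for a,b_ in zip(u[k],v[k])])
    from scipy.optimize import least_squares
    r=least_squares(lambda q:np.hypot(*(P-q[:2]).T)-q[2],[.562,.088,.038],loss="soft_l1",f_scale=.001)
    return r.x,len(P)
def tool(s=None):
    s=s or ctrl.get_state(); return np.array(s["position"]),R.from_rotvec(s["tool_rot"])
def want(target,ydir=None,p=None,q=None):
    "shift in cm in tool axes, turn vector"
    if p is None: p,q=tool()
    sh=q.inv().apply(np.array(target)-p)*100
    t=None
    if ydir is not None:
        y=np.array([np.cos(ydir),np.sin(ydir),0]);z=np.array([0,0,-1.]);x=np.cross(y,z)
        t=(q.inv()*R.from_matrix(np.c_[x,y,z])).as_rotvec()
    return sh.round(2),None if t is None else t.round(3)
E
python3 - <<'E'
from h import *
c=cam("top"); print(pan(c))
r,n=pan(c); ce=[b[0] for b in blobs(red(c),200) if abs(b[0][0]-282.7)<6 and abs(b[0][1]-228)<6][0]
j=onz(c,*ce,.116)[:2]; d=r[:2]-j; a=np.arctan2(d[1],d[0]); print(j,d,np.hypot(*d),a)
u=d/np.hypot(*d); T=j-u*.060; print("T",T,want([*T,.17],a)); print("key",onz(c,312.3,265.2,.046))
# lid outer contour vs pan edge in scene
s=cam("scene"); p=proj(s,[*j,.116]); print(p,[b[0] for b in blobs(red(s),100) if np.hypot(*(b[0]-p))<15])
E
```

```text
(array([0.56265645, 0.09007928, 0.03792829]), 107)
[0.54502747 0.07724657] [0.01762897 0.01283271] 0.021805027832501784 0.6292279962920196
T [0.49651855 0.04193532] (array([-46.75, -47.73,   5.25]), array([-0.001,  0.   ,  0.673]))
key [0.46339069 0.00770127 0.046     ]
[344.4124638  250.94430473] [array([343.79646018, 252.16814159])]
```

Emit:
jog_arm(rows="-3.9 -4 0 0 0 0 1;-3.9 -4 0 0 0 0 1;-3.9 -4 0 0 0 0 1;-3.9 -4 0 0 0 0 1;-3.9 -4 0 0 0 0 1", force=10)

```text
time: 0.88
position: [0.3083, 0.3803, 0.2227]
tool_rot: [0.421, 3.113, 0.001]
ft_force: [1.1, 0.3, -0.2]
grip_width: 0.517
grip_force: 0.0
```

Emit:
jog_arm(rows="-3.9 -4 0 0 0 0 1;-3.9 -4 0 0 0 0 1;-3.9 -4 0 0 0 0 1;-3.9 -4 0 0 0 0 1;-3.9 -4 0 0 0 0 1")

```text
time: 1.5
position: [0.4431, 0.1358, 0.2228]
tool_rot: [0.421, 3.113, 0.002]
ft_force: [0.6, 0.4, -0.1]
grip_width: 0.016
grip_force: 0.0
```

Emit:
jog_arm(rows="0 0 0 0 0 0.17 1;0 0 0 0 0 0.17 1;0 0 0 0 0 0.17 1;0 0 0 0 0 0.16 1;0 0 0 0 0 0 1")

```text
time: 2.12
position: [0.4424, 0.1374, 0.2226]
tool_rot: [-1.419, -2.803, -0.0]
ft_force: [-0.1, 0.3, -0.1]
grip_width: 0.007
grip_force: 0.0
```

```bash
python3 - <<'E'
from h import *
print(tool()[0],want([.4965,.0419,.15],.629))
E
```

```text
[0.44235409 0.13736726 0.22258562] (array([-10.9 ,  -1.29,   7.26]), array([ 0.   , -0.   ,  0.005]))
```

Emit:
jog_arm(rows="-5.4 -0.6 0 0 0 0 1;-5.5 -0.7 0 0 0 0 1;0 0 5 0 0 0 1;0 0 5 0 0 0 1;0 0 0 0 0 0 1")

```text
time: 2.75
position: [0.4931, 0.0412, 0.1194]
tool_rot: [-1.415, -2.798, 0.009]
ft_force: [0.4, 0.1, 1.1]
grip_width: 0.005
grip_force: 0.0
```

```bash
python3 - <<'E'
from h import *
print(tool()[0],want([.4965,.0419,.073],.629))
for n in("top","wrist"):
  c=cam(n);cv2.imwrite(f"pics/{n}2.png",c["img"] if n=="wrist" else cv2.resize(c["img"][170:310,230:370],None,fx=4,fy=4))
E
```

```text
[0.49314222 0.0412081  0.11944021] (array([-0.16,  0.35,  4.64]), array([-0.008, -0.003,  0.005]))
```

View pics/wrist2.png

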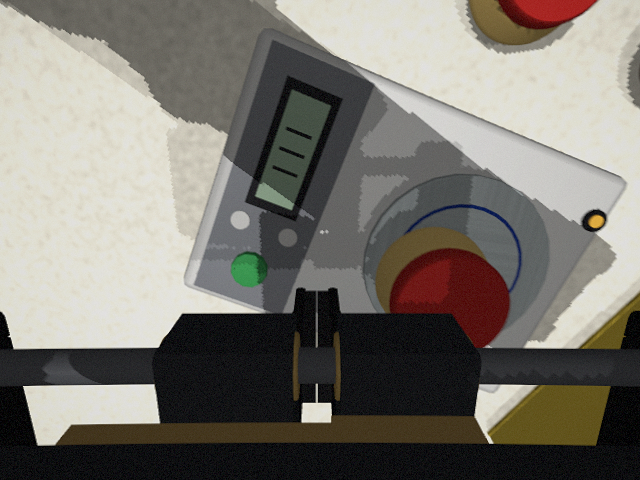

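View pics/top2.png

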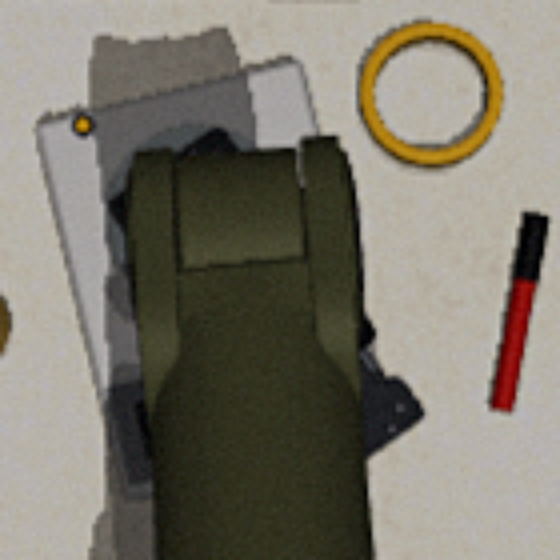

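Emit:
jog_arm(rows="-0.2 0 2.3 0 0 0 1;0 0 2.3 0 0 0 1;0 0 0 0 0 0 1")

```text
time: 3.22
position: [0.498, 0.0406, 0.0776]
tool_rot: [1.419, 2.802, 0.001]
ft_force: [-0.2, -0.1, 0.7]
grip_width: 0.006
grip_force: 0.0
```

```bash
cat >> h.py <<'E'
from scipy.optimize import least_squares
def lid_scene(guess):
    s=cam("scene"); p=proj(s,[*guess,.116]); L=[b for b in blobs(red(s),60) if np.hypot(*(b[0]-p))<20]
    L.sort(key=lambda b:np.hypot(*(b[0]-p)))
    return onz(s,*L[0][0],.116)[:2],L[0][1][4]
def lid_wrist(guess):
    w=cam("wrist"); m=red(w); h=hsv(w); m=(((h[...,0]<8)|(h[...,0]>172))&(h[...,1]>150)&(h[...,2]>40)).astype(np.uint8)
    p=proj(w,[*guess,.116]); n,l,st,ce=cv2.connectedComponentsWithStats(m)
    i=min([k for k in range(1,n) if st[k][4]>1500],key=lambda k:np.hypot(*(ce[k]-p)))
    C=max(cv2.findContours((l==i).astype(np.uint8),0,1)[0],key=len)[:,0]
    P=np.array([onz(w,u,v,.116)[:2] for u,v in C])
    r=least_squares(lambda q:np.hypot(*(P-q).T)-.0275,guess,loss="soft_l1",f_scale=.0006)
    return r.x,np.median(np.abs(r.fun)),w
def status(guess):
    a,n=lid_scene(guess); b,e,w=lid_wrist(guess); p,_=tool()
    PC=np.array([.5627,.0901])
    print("scene",a.round(4),n,"wrist",b.round(4),round(e,4),"tcp",p.round(4),"need_s(tool)",((tool()[1].inv().apply([*(PC-a),0]))*100).round(2),"need_w",((tool()[1].inv().apply([*(PC-b),0]))*100).round(2),"gap",(tool()[1].inv().apply([*(b-p[:2]),0])*100).round(2)[:2])
    return w
E
python3 - <<'E'
from h import *
w=status([.545,.0772])
try: print("pan wrist",pan.__name__)
except Exception as e: print(e)
h=hsv(w); b=(h[...,0]>105)&(h[...,0]<125)&(h[...,1]>110)&(h[...,2]>40)
p0=proj(w,[.5627,.0901,.058]); v,u=np.nonzero(b); k=np.hypot(u-p0[0],v-p0[1])<160
P=np.array([onz(w,a,q,.058)[:2] for a,q in zip(u[k],v[k])])
r=least_squares(lambda q:np.hypot(*(P-q).T)-.038,[.5627,.0901],loss="soft_l1",f_scale=.001);print(r.x,len(P),np.median(abs(r.fun)))
for ce,st in blobs(green(w),200): print("key",onz(w,*ce,.046),st)
print(want([.5,.05,.073],.629))
cv2.imwrite("pics/w3.png",w["img"])
E
```

```text
Traceback (most recent call last):
  File "h.py", line 58, in status
    a,n=lid_scene(guess); b,e,w=lid_wrist(guess); p,_=tool()
        ~~~~~~~~~^^^^^^^
  File "h.py", line 48, in lid_scene
    return onz(s,*L[0][0],.116)[:2],L[0][1][4]
                  ~^^^
IndexError: list index out of range
```

```bash
python3 - <<'E'
from h import *
s=cam("scene");w=cam("wrist")
im=np.zeros((480,800,3),np.uint8); im[:, :400]=cv2.resize(s["img"][190:310,290:390],None,fx=4,fy=4); im[:,400:]=w["img"][:,200:600]
cv2.imwrite("pics/w3.png",im); print(s["img"][252,344],w["img"][290,450],tool()[0])
E
```

```text
[ 5  5 35] [15 15 76] [0.49919341 0.0406441  0.07874475]
```

View pics/w3.png

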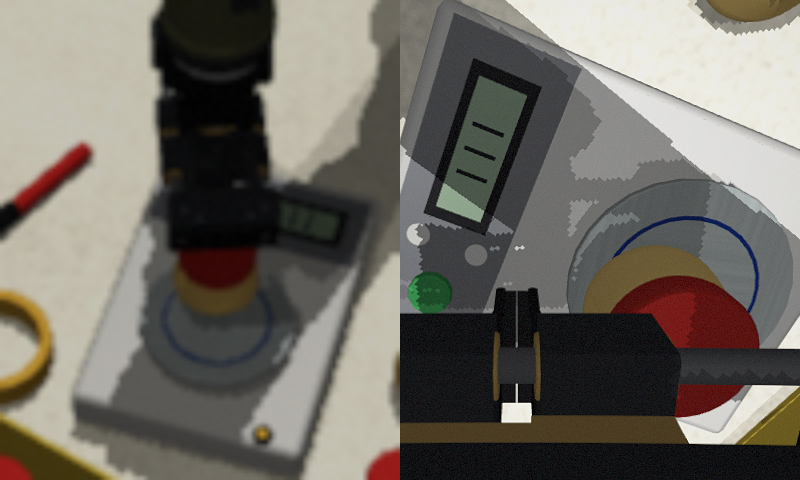

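Emit:
jog_arm(rows="0 0 0.5 0 0 0 1;0 0 0.5 0 0 0 1;0 0 0 0 0 0 1")

```text
time: 3.75
position: [0.4971, 0.0402, 0.0661]
tool_rot: [-1.421, -2.801, 0.001]
ft_force: [0.1, 0.7, 0.1]
grip_width: 0.006
grip_force: 0.0
```

```bash
cat >> h.py <<'E'
PC=np.array([.5627,.0901])
def lid_wrist(guess):
    w=cam("wrist"); h=hsv(w); m=(((h[...,0]<8)|(h[...,0]>172))&(h[...,1]>150)&(h[...,2]>45)).astype(np.uint8)
    m=cv2.morphologyEx(m,cv2.MORPH_OPEN,np.ones((3,3)))
    p=proj(w,[*guess,.116]); n,l,st,ce=cv2.connectedComponentsWithStats(m)
    i=min([k for k in range(1,n) if st[k][4]>1500],key=lambda k:np.hypot(*(ce[k]-p)))
    C=max(cv2.findContours((l==i).astype(np.uint8),0,1)[0],key=len)[:,0]
    dark=cv2.morphologyEx((h[...,2]<45).astype(np.uint8),cv2.MORPH_OPEN,np.ones((5,5)))
    dark=cv2.dilate(dark,np.ones((13,13)))
    C=np.array([q for q in C if not dark[q[1],q[0]] and 2<q[1]<477 and 2<q[0]<637])
    P=np.array([onz(w,u,v,.116)[:2] for u,v in C])
    r=least_squares(lambda q:np.hypot(*(P-q).T)-.0275,guess,loss="soft_l1",f_scale=.0006)
    return r.x,np.median(np.abs(r.fun)),w,len(P)
def ring_wrist(w):
    h=hsv(w); b=(h[...,0]>105)&(h[...,0]<125)&(h[...,1]>110)&(h[...,2]>40)
    p0=proj(w,[*PC,.058]); v,u=np.nonzero(b); k=np.hypot(u-p0[0],v-p0[1])<180
    P=np.array([onz(w,a,q,.058)[:2] for a,q in zip(u[k],v[k])])
    r=least_squares(lambda q:np.hypot(*(P-q).T)-.038,PC,loss="soft_l1",f_scale=.001);return r.x,np.median(abs(r.fun)),len(P)
def status(guess=(.545,.0772)):
    b,e,w,n=lid_wrist(np.array(guess)); r,e2,n2=ring_wrist(w); p,q=tool(); t=lambda v:(q.inv().apply([*v,0])*100).round(2)[:2]
    print("lid",b.round(4),round(e,5),n,"ring",r.round(4),round(e2,5),n2,"tcp",p.round(4),"need vs top",t(PC-b),"need vs ring",t(r-b),"lid-tcp",t(b-p[:2]),"F",np.round(ctrl.get_state()["ft_force"],1))
    return w
E
python3 - <<'E'
from h import *
w=status()
for ce,st in blobs(green(w),200): print("key",onz(w,*ce,.046),st)
print(want([.5,.05,.069],.629))
E
```

```text
lid [0.5473 0.1015] 0.00458 180 ring [0.566  0.0887] 0.00046 948 tcp [0.4973 0.0402 0.0663] need vs top [-1.84  0.57] need vs ring [-2.14  0.76] lid-tcp [2.   7.66] F [0.5 0.6 0.4]
key [0.46445053 0.00982357 0.046     ] [ 206  282   46   31 1122]
(array([ 0.63,  0.8 , -0.27]), array([-0.001, -0.   ,  0.003]))
```

```bash
cat > dbg.py <<'E'
from h import *
g=np.array([.545,.0772]);b,e,w,n=lid_wrist(g)
im=w["img"].copy()
for q,col in((b,(0,255,0)),(g,(255,255,0))):
    for t in np.linspace(0,6.28,60):
        u,v=proj(w,[q[0]+.0275*np.cos(t),q[1]+.0275*np.sin(t),.116]); cv2.circle(im,(int(u),int(v)),1,col,-1)
h=hsv(w); m=(((h[...,0]<8)|(h[...,0]>172))&(h[...,1]>150)&(h[...,2]>45))
im2=cv2.cvtColor((m*255).astype(np.uint8),cv2.COLOR_GRAY2BGR)
cv2.imwrite("pics/d.png",np.hstack([im[:,260:640],im2[:,260:640]]))
E
python3 dbg.py
```

```text
(no output)
```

View pics/d.png

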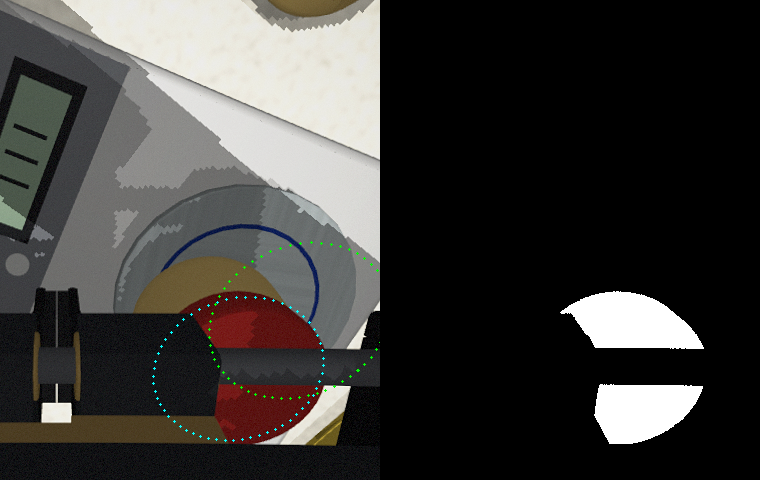

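Emit:
jog_arm(rows="0.2 0.4 0 0 0 0 1;0 0.4 0 0 0 0 1;0 0.3 0 0 0 0 1;0 0.3 0 0 0 0 1;0 0 0 0 0 0 1")

```text
time: 4.47
position: [0.5078, 0.0503, 0.0665]
tool_rot: [1.421, 2.802, -0.0]
ft_force: [-0.1, -0.0, -0.1]
grip_width: 0.007
grip_force: 0.0
```

```bash
cat >> h.py <<'E'
def lid_wrist(guess):
    w=cam("wrist"); h=hsv(w); m=(((h[...,0]<8)|(h[...,0]>172))&(h[...,1]>150)&(h[...,2]>45)).astype(np.uint8)
    m=cv2.morphologyEx(m,cv2.MORPH_OPEN,np.ones((3,3)))
    p=proj(w,[*guess,.116]); m=m*cv2.circle(np.zeros_like(m),(int(p[0]),int(p[1])),120,1,-1)
    C=np.vstack([c[:,0] for c in cv2.findContours(m,0,1)[0] if len(c)>30])
    dark=cv2.dilate(cv2.morphologyEx((h[...,2]<50).astype(np.uint8)*(1-m),cv2.MORPH_OPEN,np.ones((5,5))),np.ones((7,7)))
    C=np.array([q for q in C if not dark[q[1],q[0]] and 2<q[1]<477 and 2<q[0]<637])
    P=np.array([onz(w,u,v,.116)[:2] for u,v in C])
    r=least_squares(lambda q:np.hypot(*(P-q[:2]).T)-q[2],[*guess,.0275],loss="cauchy",f_scale=.0006)
    return r.x[:2],(np.median(np.abs(r.fun)),r.x[2]),w,len(P)
def status(guess=(.545,.0772)):
    b,e,w,n=lid_wrist(np.array(guess)); r,e2,n2=ring_wrist(w); p,q=tool(); t=lambda v:(q.inv().apply([*v,0])*100).round(2)[:2]
    print("lid",b.round(4),np.round(e,5),n,"ring",r.round(4),round(e2,5),n2,"tcp",p.round(4),"need vs top",t(PC-b),"need vs ring",t(r-b),"lid-tcp",t(b-p[:2]),"F",np.round(ctrl.get_state()["ft_force"],1))
    return w
E
python3 -c "
from h import *
status()"
```

```text
lid [0.5438 0.0745] [0.00043 0.0307 ] 233 ring [0.566  0.0887] 0.00047 987 tcp [0.5076 0.0501 0.0665] need vs top [0.14 2.44] need vs ring [-0.17  2.62] lid-tcp [-0.17  4.36] F [-0.   0.7 -0.5]
```

Emit:
jog_arm(rows="0 0.3 0 0 0 0 1;0 0.3 0 0 0 0 1;0 0.2 0 0 0 0 1;0 0 0 0 0 0 1")

```text
time: 5.03
position: [0.5141, 0.0546, 0.0667]
tool_rot: [-1.421, -2.802, 0.0]
ft_force: [-2.3, -1.0, 3.5]
grip_width: 0.007
grip_force: 1.6
```

```bash
python3 -c "
from h import *
status()"
```

```text
lid [0.5461 0.076 ] [0.0003  0.03045] 197 ring [0.566  0.0887] 0.00044 939 tcp [0.514  0.0546 0.0667] need vs top [0.16 2.18] need vs ring [-0.15  2.35] lid-tcp [-0.16  3.85] F [-1.6 -1.4  4.3]
```

Emit:
jog_arm(rows="0 -0.1 -0.4 0 0 0 1;0 0 0 0 0 0 1")

```text
time: 5.32
position: [0.5135, 0.0545, 0.0708]
tool_rot: [1.421, 2.801, 0.001]
ft_force: [-0.5, -1.7, 0.6]
grip_width: 0.007
grip_force: 0.6
```

```bash
python3 -c "
from h import *
w=status(); s=cam('scene')
im=np.zeros((480,800,3),np.uint8); im[:, :400]=cv2.resize(s['img'][200:296,300:380],None,fx=5,fy=5,interpolation=2); im[:,400:]=w['img'][:,200:600]
cv2.imwrite('pics/w4.png',cv2.convertScaleAbs(im,alpha=1.8))"
```

```text
lid [0.545  0.0752] [0.00034 0.0304 ] 189 ring [0.5659 0.0887] 0.00045 915 tcp [0.5133 0.0544 0.0707] need vs top [0.15 2.31] need vs ring [-0.15  2.48] lid-tcp [-0.19  3.78] F [-0.8 -0.6  0.7]
```

View pics/w4.png

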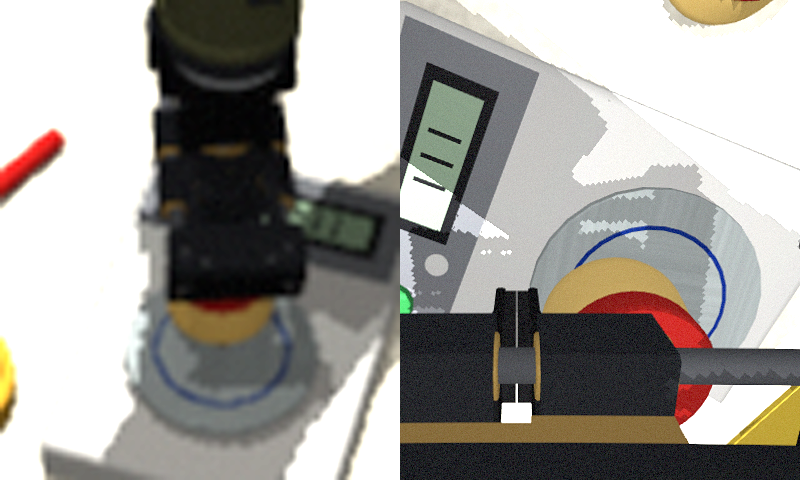

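```bash
python3 -c "
from h import *
w=cam('wrist');p,q=tool();print('cam rel tool cm',q.inv().apply(np.array(w['origin'])-p)*100, 'axis', q.inv().apply(Rm(w['orientation'])[:,2]),f(w))
for d in(0,.019,.05,.07,.1): print(d,[proj(w,p+q.apply([0,y,-d])).round(0) for y in (-.095,-.015,.015,.095)], [proj(w,p+q.apply([x,0.03,-d])).round(0) for x in (-.037,-.01,.01,.037)])
for i in range(4): cam('scene');print(ctrl.get_state()['ft_force'].round(2))
"
```

```text
cam rel tool cm [  8.281146     0.05427465 -16.29352316] axis [-3.01557075e-01 -5.56132565e-04  9.53447964e-01] 395.31691778552164
0 [array([105., 309.]), array([282., 308.]), array([348., 308.]), array([526., 309.])] [array([378., 378.]), array([380., 328.]), array([382., 288.]), array([385., 230.])]
0.019 [array([ 81., 330.]), array([279., 330.]), array([352., 330.]), array([550., 330.])] [array([384., 405.]), array([387., 351.]), array([390., 307.]), array([394., 243.])]
0.05 [array([ 26., 379.]), array([270., 377.]), array([360., 377.]), array([604., 379.])] [array([398., 466.]), array([403., 402.]), array([407., 351.]), array([413., 274.])]
0.07 [array([-25., 425.]), array([262., 421.]), array([367., 421.]), array([655., 425.])] [array([411., 520.]), array([417., 450.]), array([423., 392.]), array([431., 303.])]
0.1 [array([-152.,  537.]), array([243., 526.]), array([385., 526.]), array([780., 537.])] [array([442., 647.]), array([452., 562.]), array([461., 490.]), array([476., 376.])]
[-1.63 -0.81  1.19]
[-1.34 -1.14  0.8 ]
[-0.49 -0.04  1.36]
[-1.67 -1.55  0.66]
```

Emit:
jog_arm(rows="0 -0.3 -0.2 0 0 0 1;0 0 -0.1 0 0 0 1;0 0.3 0 0 0 0 1;0 0.3 0 0 0 0 1;0 0 0 0 0 0 1")

```text
time: 6.3
position: [0.5158, 0.056, 0.0736]
tool_rot: [1.421, 2.802, -0.0]
ft_force: [-2.0, -1.1, 2.8]
grip_width: 0.006
grip_force: 1.3
```

```bash
python3 -c "
from h import *
status();
for i in range(4): print(ctrl.get_state()['ft_force'].round(2));cam('scene')
status()"
```

```text
lid [0.5469 0.0766] [0.0003  0.03017] 175 ring [0.5659 0.0886] 0.00044 875 tcp [0.5157 0.0559 0.0735] need vs top [0.15 2.07] need vs ring [-0.16  2.24] lid-tcp [-0.17  3.74] F [-1.7 -0.6  1.8]
[-1.72 -0.62  1.85]
[-1.33 -1.8   1.31]
[-2.63 -1.63  1.5 ]
[-1.93 -0.61  2.22]
lid [0.5466 0.0765] [0.0003  0.03029] 181 ring [0.5659 0.0886] 0.00045 898 tcp [0.5156 0.056  0.0735] need vs top [0.15 2.1 ] need vs ring [-0.16  2.27] lid-tcp [-0.18  3.72] F [-2.3 -1.6  1.9]
```

Emit:
jog_arm(rows="0 -0.8 0 0 0 0 1;0 -0.7 0 0 0 0 1;0 0 0 -0.12 0 0 1;0 0 0 -0.13 0 0 1;0 0 0 0 0 0 1")

```text
time: 7.22
position: [0.5012, 0.0459, 0.0729]
tool_rot: [1.367, 2.684, 0.338]
ft_force: [-0.1, 1.0, 0.3]
grip_width: 0.004
grip_force: 0.0
```

```bash
python3 -c "
from h import *
status()
p,q=tool(); print(q.as_matrix().round(3)); print(want([p[0],p[1],.070]))
for i in range(3): print(ctrl.get_state()['ft_force'].round(2));cam('scene')"
```

```text
lid [0.5439 0.0749] [0.00103 0.03063] 284 ring [0.5665 0.089 ] 0.00042 592 tcp [0.5028 0.0469 0.0737] need vs top [0.12 2.34] need vs ring [-0.19  2.58] lid-tcp [-0.16  4.81] F [ 1.  -0.4  0. ]
[[-0.59   0.783  0.199]
 [ 0.808  0.571  0.146]
 [ 0.001  0.247 -0.969]]
(array([-0.  , -0.09,  0.36]), None)
[ 0.96 -0.45  0.  ]
[0.66 0.47 0.18]
[ 0.39 -0.01 -0.18]
```

Emit:
jog_arm(rows="0 0.2 0.5 0 0 0 1;0 0.3 0.08 0 0 0 1;0 0.3 0.08 0 0 0 1;0 0.3 0.08 0 0 0 1;0 0.3 0.08 0 0 0 1")

```text
time: 8.05
position: [0.5164, 0.0565, 0.0691]
tool_rot: [1.361, 2.684, 0.337]
ft_force: [-0.9, -0.5, -0.1]
grip_width: 0.007
grip_force: 0.0
```

```bash
python3 -c "
from h import *
status()
for i in range(3): print(ctrl.get_state()['ft_force'].round(2));cam('scene')
status()"
```

```text
lid [0.5443 0.0735] [0.00044 0.03182] 201 ring [0.5663 0.0889] 0.00045 695 tcp [0.5167 0.0567 0.0692] need vs top [0.25 2.38] need vs ring [-0.06  2.59] lid-tcp [-0.28  3.12] F [ 0.6 -0.  -0. ]
[ 0.57 -0.02 -0.01]
[ 0.56 -0.67  0.28]
[-0.21  0.51 -0.11]
lid [0.5443 0.0736] [0.00042 0.0318 ] 191 ring [0.5661 0.0887] 0.00047 713 tcp [0.5161 0.0563 0.0691] need vs top [0.24 2.39] need vs ring [-0.07  2.57] lid-tcp [-0.27  3.19] F [ 0.1  0.4 -0.7]
```

Emit:
jog_arm(rows="0 0.2 0.05 0 0 0 1;0 0.2 0.05 0 0 0 1;0 0.2 0.05 0 0 0 1;0 0 0 0 0 0 1")

```text
time: 8.8
position: [0.5213, 0.0602, 0.0691]
tool_rot: [1.361, 2.684, 0.337]
ft_force: [0.2, -0.3, -0.6]
grip_width: 0.011
grip_force: 0.3
```

```bash
python3 -c "
from h import *
status()
for i in range(3): print(ctrl.get_state()['ft_force'].round(2));cam('scene')
status()"
```

```text
lid [0.5488 0.0769] [0.00043 0.0318 ] 185 ring [0.5661 0.0887] 0.00044 771 tcp [0.5213 0.0601 0.0691] need vs top [0.24 1.84] need vs ring [-0.07  2.02] lid-tcp [-0.27  3.11] F [-0.6  0.1  0.6]
[-0.6   0.11  0.64]
[-0.3  -0.79 -0.23]
[-0.78 -0.49 -0.06]
lid [0.5488 0.0769] [0.00042 0.03185] 168 ring [0.5661 0.0887] 0.00043 770 tcp [0.5213 0.0601 0.0692] need vs top [0.24 1.84] need vs ring [-0.07  2.03] lid-tcp [-0.27  3.11] F [-0.1 -0.7 -0.5]
```

Emit:
jog_arm(rows="0 0.25 0.06 0 0 0 1;0 0.25 0.06 0 0 0 1;0 0.25 0.06 0 0 0 1;0 0.25 0.06 0 0 0 1;0 0.15 0.04 0 0 0 1")

```text
time: 9.68
position: [0.5308, 0.0672, 0.0692]
tool_rot: [1.361, 2.684, 0.337]
ft_force: [-0.9, -0.5, -0.4]
grip_width: 0.005
grip_force: 0.5
```

```bash
python3 -c "
from h import *
status((.555,.082))"
```

```text
lid [0.5584 0.084 ] [0.00041 0.03173] 178 ring [0.5661 0.0887] 0.00043 707 tcp [0.531  0.0673 0.0693] need vs top [0.24 0.68] need vs ring [-0.07  0.87] lid-tcp [-0.27  3.1 ] F [-0.6 -0.3 -0.1]
```

Emit:
jog_arm(rows="0 0.2 0.05 0 0 0 1;0 0.15 0.04 0 0 0 1;0 0 0 0 0 0 1;0 -0.5 -0.13 0 0 0 1;0 -2 -0.5 0 0 0 1")

```text
time: 10.35
position: [0.5134, 0.0542, 0.0696]
tool_rot: [1.359, 2.684, 0.338]
ft_force: [1.0, -0.7, 0.5]
grip_width: 0.003
grip_force: 0.0
```

Emit:
jog_arm(rows="0 -1 -4 0 0 0 1;0 -1 -4 0 0 0 1;0 0 0 0.12 0 0 1;-4 0 0 0.13 0 0 1;-6 0 0 0 0 0 1")

```text
time: 10.98
position: [0.5427, -0.0465, 0.1422]
tool_rot: [1.409, 2.807, 0.002]
ft_force: [1.0, 0.9, 0.4]
grip_width: 0.005
grip_force: 0.0
```

```bash
cat > top.py <<'E'
from h import *
c=cam("top"); h=hsv(c); m=((h[...,0]<8)|(h[...,0]>172))&(h[...,1]>150)&(h[...,2]>30)
g=proj(c,[*PC,.116]); print("exp",g.round(1),[(b[0].round(1),b[1][2:],onz(c,*b[0],.116)[:2].round(4)) for b in blobs(m,100) if np.hypot(*(b[0]-g))<15])
print("pan",pan(c),tool()[0])
E
python3 top.py
```

```text
exp [277.2 220.1] [(array([277.1, 219.9]), array([ 23,  24, 431], dtype=int32), array([0.5632, 0.0905]))]
pan (array([0.56356094, 0.08962378, 0.03859011]), 158) [ 0.5457645  -0.05789884  0.14233057]
```

```bash
python3 - <<'E'
from h import *
c=cam("top"); cv2.imwrite("pics/t5.png",cv2.resize(c["img"][175:315,230:370],None,fx=4,fy=4,interpolation=2))
s=ctrl.get_state(); print(s["joint_positions"].round(2)); print([ (b[0].round(1),onz(c,*b[0],.046)[:2].round(4)) for b in blobs(green(c),20)])
print(tool()[0],want([.4635,.0085,.142],.629-1.3),want([.4635,.0085,.142],.629+1.3))
E
```

```text
[-0.48  0.17  0.59  1.84 -0.09  1.16  0.76]
[(array([311.6, 265. ]), array([0.4639, 0.0094])), (array([ 45., 419.]), array([0.0978, 0.6229]))]
[ 0.54302864 -0.0563385   0.14199839] (array([ 9.91, -2.65, -0.06]), array([0.003, 0.006, 1.296])) (array([ 9.91, -2.65, -0.06]), array([-0.005,  0.004, -1.304]))
```

View pics/t5.png

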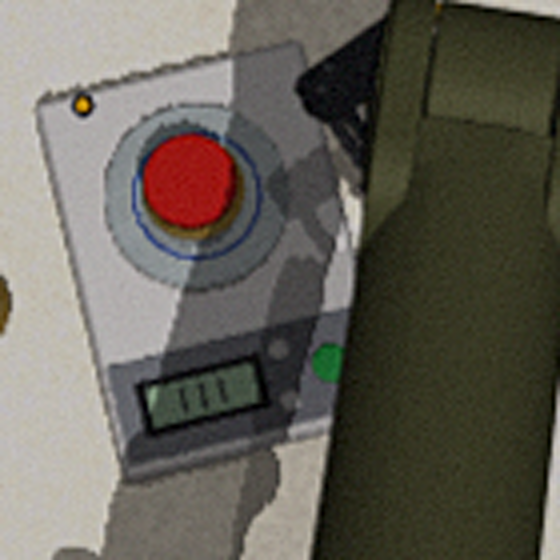

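Emit:
jog_arm(rows="5 -1.3 0 0 0 0 1;4.9 -1.35 0 0 0 0 1;0 0 0 0 0 -0.17 1;0 0 0 0 0 -0.17 1;0 0 0 0 0 -0.17 1")

```text
time: 11.7
position: [0.4601, 0.0145, 0.1419]
tool_rot: [0.66, 3.071, 0.002]
ft_force: [0.3, 0.7, -0.3]
grip_width: 0.005
grip_force: 0.0
```

Emit:
jog_arm(rows="0 0 0 0 0 -0.17 1;0 0 0 0 0 -0.17 1;0 0 0 0 0 -0.17 1;0 0 0 0 0 -0.17 1;0 0 0 0 0 -0.11 1")

```text
time: 12.32
position: [0.4601, 0.0143, 0.1418]
tool_rot: [-0.57, 3.089, 0.001]
ft_force: [-0.1, -0.5, -0.6]
grip_width: 0.003
grip_force: 0.0
```

```bash
python3 - <<'E'
from h import *
w=cam("wrist"); print([(b[0],onz(w,*b[0],.046)) for b in blobs(green(w),300)])
cam("scene");cam("scene")
print(tool()[0],want([.4635,.0085,.05],.629+1.3),ctrl.get_state()["ft_force"])
E
```

```text
[(array([302.7521059 , 247.43200963]), array([0.46584771, 0.00608657, 0.046     ]))]
[0.46020076 0.01432696 0.1418228 ] (array([-0.1 , -0.67,  9.18]), array([0.   , 0.001, 0.001])) [ 0.09801622 -0.4186788   0.32807928]
```

Emit:
jog_arm(rows="-0.15 -0.7 2 0 0 0 1;0 0 3 0 0 0 1;0 0 2 0 0 0 1;0 0 1.5 0 0 0 1;0 0 0 0 0 0 1")

```text
time: 13.1
position: [0.4635, 0.0081, 0.0559]
tool_rot: [0.562, -3.089, 0.0]
ft_force: [-0.1, 0.3, -0.5]
grip_width: 0.002
grip_force: 0.0
```

Emit:
jog_arm(rows="0 0 0.4 0 0 0 1;0 0 0.3 0 0 0 1;0 0 0.2 0 0 0 1;0 0 0 0 0 0 1")

```text
time: 13.6
position: [0.4643, 0.0083, 0.0478]
tool_rot: [-0.564, 3.09, 0.0]
ft_force: [1.2, 0.3, 0.2]
grip_width: 0.009
grip_force: 0.0
```

Emit:
jog_arm(rows="0 0 0.2 0 0 0 1;0 0 0.2 0 0 0 1;0 0 0.15 0 0 0 1;0 0 0 0 0 0 1;0 0 0 0 0 0 1")

```text
time: 14.22
position: [0.4647, 0.0083, 0.0429]
tool_rot: [-0.564, 3.09, 0.001]
ft_force: [-1.8, 0.4, 6.3]
grip_width: 0.007
grip_force: 3.5
```

Emit:
jog_arm(rows="0 0 0.15 0 0 0 1;0 0 0.05 0 0 0 1;0 0 0 0 0 0 1")

```text
time: 14.6
position: [0.4647, 0.0084, 0.0425]
tool_rot: [0.564, -3.09, -0.002]
ft_force: [-7.5, -0.8, 23.9]
grip_width: 0.004
grip_force: 11.5
```

Hard stop reached (24 N at z = 0.0425, the key's full travel). Release and retreat.

Emit:
jog_arm(rows="0 0 -0.5 0 0 0 1;0 0 -1 0 0 0 1;0 0 -4 0 0 0 1;0 0 -5 0 0 0 1;0 -5 0 0 0 0 1")

```text
time: 15.22
position: [0.4848, -0.0351, 0.1492]
tool_rot: [-0.575, 3.08, 0.004]
ft_force: [1.4, -0.8, 0.1]
grip_width: 0.007
grip_force: 0.0
```

Emit:
jog_arm(rows="0 -5 0 0 0 0 1;0 -5 0 0 0 0 1;0 0 0 0 0 0 1;0 0 0 0 0 0 1")

```text
time: 15.72
position: [0.5169, -0.1315, 0.1449]
tool_rot: [0.564, -3.09, -0.001]
ft_force: [0.4, 1.0, -0.3]
grip_width: 0.0
grip_force: 0.0
```

```bash
python3 - <<'E'
exec(open("top.py").read())
print([(b[0].round(1),onz(c,*b[0],.046)[:2].round(4)) for b in blobs(green(c),20)])
cv2.imwrite("pics/t6.png",cv2.resize(c["img"][160:320,180:380],None,fx=3.5,fy=3.5,interpolation=2))
E
```

```text
exp [277.2 220.1] [(array([277. , 219.8]), array([ 23,  24, 434], dtype=int32), array([0.5634, 0.0907]))]
pan (array([0.562938  , 0.09016475, 0.03812068]), 134) [ 0.51695493 -0.13071936  0.14487613]
[(array([312.4, 265.2]), array([0.4633, 0.0075])), (array([ 45., 419.]), array([0.0978, 0.6229]))]
```

View pics/t6.png

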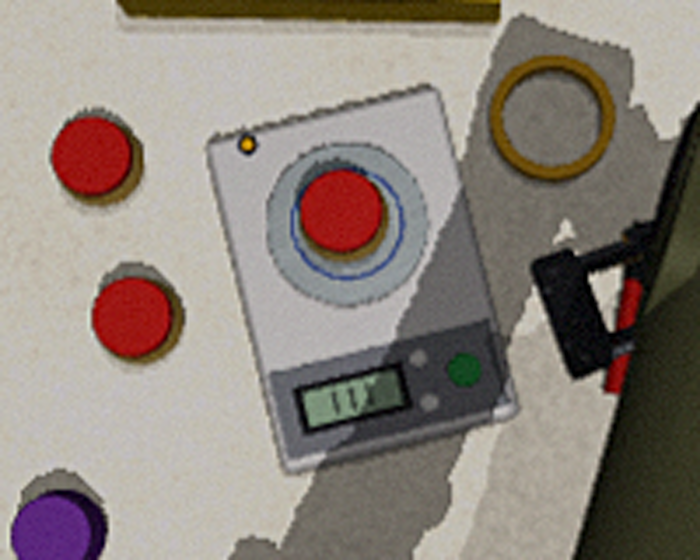

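The picture shows the jar lid at about (277, 220) in the top view. That puts it within 1 mm of the ring's centre. The green key is up again and the other things have not moved.

```bash
python3 -c "
from bench import ticket
print(ticket.close_job())"
```

```text
the job is handed in; nothing more can be done
None
```

The jar stands centred on the pan to within about 1 mm; the green key was then pressed to its stop and released, nothing else near the scale was disturbed, and the job is handed in, though my first, too-high nudges briefly rocked the jar by about 3 mm at the lid before it settled back.

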